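Shift the duct selector into its third slot

TASK

The extraction must draw from the third duct: with shut fingertips or the outside of the fingers, push the red-knobbed lever of the blue selector box back to the middle of its left lane if it is not there already, across the H-shaped gate to the right, then forward (away from the robot) all the way into the third slot, the far right one marked with three white dots. Only push the lever: never take its knob between the fingers. Leave the things standing round the box where they are, and finish clear of everything.

Things in the scene. Friction and masses are not known exactly. Their poses are not given: they have to be found in the camera images.
- selector: Blue box, 160 x 160 mm, 95 mm high, fixed to the table, black top plate with an H-shaped slot. Origin at the centre of its underside; x axis forward, towards the four hose spigots on its far side; y to its left; z up. Feet reach 100 mm to left and right, spigots 107 mm to the far side.
- gate_centre (a point): Centre of the H, on the top plate, 95 mm up. Cross bar along the box's y, 18 mm wide; two lanes 16 mm wide along x at y = +20 (left) and -20 mm (right), 29 mm to front and back. White dots: one = far left slot, two = near left, three = far right, four = near right. Steel blocks between the lanes let the 10 mm stem cross only along the cross bar.
- select (a joint): Sideways lean of the lever in rad; -0.335 = left lane, 0 = midway, +0.335 = right lane (end stops). Pivot on the box's vertical centre line, 33 mm above its underside. Friction 0.2 N m (1.5 N at the knob); the lever stays where it is left.
- shift (a joint): Fore-and-aft lean of the lever in rad; 0 = in the cross bar, +0.36 = fully forward (slots one and three), -0.36 = fully back. About 0.06 either side of 0 is free to cross. Same friction, no detent. At the start it stands anywhere along the left lane.
- knob_centre (a point): Centre of the red ball knob, 40 mm in diameter, 140 mm from the pivot, 20 mm collar and stem below; 173 mm above the table when upright, about 157 mm when leaning both ways to the stops. In the box's frame: (140 sin(shift), -140 cos(shift) sin(select), 33 + 140 cos(shift) cos(select)) mm.
- slot_three (a point): Point on the top plate (95 mm above the table) where the stem stands when it is home in the third slot, far right.
- block: Grey steel block, 25 x 50 x 25 mm, loose, right of the box; bystander. Origin at the centre of its underside.
- tube_gauge: White tube with red ends, 28 mm across, 102 mm tall, loose, left of the box; bystander. Origin at the centre of its underside.
- vial: Small screw vial with white cap, 30 mm across, 56 mm tall, loose, right behind the box; bystander. Origin at the centre of its underside.
- marker: White and red marker pen, 135 mm long, 17 mm thick, lying in front of the box; bystander. Origin at the centre of its underside.
- spindle: Turned steel part, 20 mm across, 50 mm tall, loose, left of the box; bystander. Origin at the centre of its underside.
- stick: Black memory stick, 17 x 55 x 9 mm, lying right of the box; bystander. Origin at the centre of its underside.

How it is judged:
On the way:
1. the lever has crossed the gate: it stands in the right lane, level with the cross bar (value of joint select above 0.25 rad and value of joint shift between -0.13 and 0.13 rad), for 0.05 s.
At the end, for the whole second after the job is handed in: The lever rests in the third slot: select above 0.25 rad, shift above 0.32 rad (the stop is at 0.36), and it and the bystanders are still (value of joint select above 0.25 rad and value of joint shift above 0.32 rad and velocity of joint shift between -0.02 and 0.02 rad/s and linear speed of each of block, tube_gauge, vial, marker, spindle, stick below 0.02 m/s); the robot touches nothing.
It fails at once if the knob is taken between the fingers (distance between the grasp point and knob_centre below 0.022 m).
It fails at once if the lever is forced through the solid part of the gate (value of joint select between -0.12 and 0.12 rad and (value of joint shift above 0.2 rad or value of joint shift below -0.2 rad)).
It fails at once if a bystander is moved by more than 20 mm or lifted (distance of any of block, tube_gauge, vial, marker, spindle, stick from where it was at the start of the episode above 0.02 m).
It also fails if it takes over 59 s, if anything falls off the work surface, if the arm or the gripper's body presses on something with over 40 N, if the wrist force passes 120 N, or if a joint passes its speed limit or range.

ROBOT

A 7-joint arm with a two-finger parallel gripper is mounted at the origin on a cart in front of the work surface, level with it; the furniture and walls round the work are solid. World frame = base frame: x ahead of the robot, y to its left, z up, the work surface at z = 0. Lengths are in m, angles in rad, forces in N, time in s.
With the tool pointing down it reaches from about 0.4 to 0.85 m from the base axis. Payload 10.4 kg.
Tool frame: the origin (TCP) lies on the centre line of the jaws, within the pads' length; the fingertips stand r.finger_overhang ahead of it and the grasp point (between the pads) lies 5 mm behind it (r.finger_overhang is the distance from the TCP to the fingertips, in m); z points along the fingers, y is the line along which they close (so a half turn about z gives the same grasp; the last joint's range is limited). The gripper opens to 87 mm and grips with 3 to 60 N. Pads are 19 mm wide; open, the fingers measure 117 mm over their backs; the gripper's body (75 mm by 190 mm) begins 51 mm behind the grasp point.
Start: joints at [1.265, 0.332, -0.065, 1.46, 0.022, 1.35, -0.088], TCP at [0.174, -0.6, 0.237] pointing down, gripper open.
Joint ranges: [-2.6, 2.6], [-0.5, 2.12], [-1.47, 1.34], [0.16, 2.42], [-1.27, 4.41], [0.06, 2.06], [-2.6, 2.6]. Speed limits (rad/s): [2.22, 2.22, 2.79, 2.79, 3.14, 3.14, 3.14].

INTERFACE

Orientations are given as a unit quaternion [x, y, z, w].
In Python, from bench import read_state, viewer, r gives the robot as it stands.
- The arm moves only by the tool carry_out, never from a script. Its argument "moves" is a list of rows, each a list of 6 numbers: the shift along the tool's x, y, z in units of 40 mm (1.0 is 40 mm), then the turn, a rotation vector about the tool's x, y, z in units of 8 degrees (1.0 is 8 degrees). A call has 1 to 20 rows; each row shifts and turns the commanded pose from where the row before left it, along the tool's axes as they then stand; what a row does not reach is not made up. A row lasts 1/8 s, in which the tool goes at most 62.5 mm and 10.7 degrees, less where a joint would pass 70% of its speed; a pose out of reach is approached as far as the arm can. A call is refused whole if a number of a shift passes 1 or a number of a turn 1, either way. A call with a gripper value outside its range is refused whole. "fingers" is the finger opening in mm, from 0 to 87, set as the call begins (left out, the last holds). The fingers move at their own pace and stop on an object; "force" is the grip in N (left out, the last holds). Time passes only in rows, so rows that do not move let the fingers close. It gives the time, the measured TCP pose, the force, the opening and the grip force at its end, in the units of the state.
- read_state(): the state, without advancing time (a new reading comes with each control period).
- viewer.camera(name): name is "side" or "top"; returns a dict with "pixels" (480x640x3 uint8, red, green, blue), "range_z" (480x640 float32, m along the optical axis (not along the pixel's ray), 0 where there is no reading), "fx", "fy", "cx", "cy" (pixels), "k1" (the pictures are not rectified: a ray, as slopes to the right and down, at radius r is drawn at 1 + k1 r^2 times it, then the intrinsics apply), "xyz" and "orientation" of the camera in the world. Camera axes: x right, y down, z forward; pixel columns grow to the right and rows downward; lengths in m; the calibration is good to about 2 mm. A picture is of the moment at which its call begins.
- r.close_job(): hands the job in; it is judged then, once.
The state is a dict: "time": time; "joint_positions": joint angles; "joint_vel": joint speeds; "joint_torque": joint torques, N m; "ee_pos": TCP position; "eef_rot": TCP orientation; "ft_force": force on the tool from outside, world axes, zero at the start; "torque": the same for the moment, N m; "width": finger opening in m; "grip_force": force on a finger pad.
Only numpy, scipy, OpenCV 4.12 (cv2) and the standard library are available. Lean on these libraries where they do the work, as an engineer would, in place of code of your own. Each camera call takes 0.05 s, during which the arm holds its last target. There are 200 camera calls.

## Working session

There is one attempt and no reset: what is moved stays moved. The work goes in short steps, Python scripts to look and compute and a tool call to move; the robot and the scene stay as the last step left them, time stands still between calls to the robot, and variables do not carry over. Pictures are saved under pics/ and viewed, at most 10 in all, crops included, and the job is handed in when it is done.

Besides the shell and the picture viewer there is one more tool, called after "Emit:" by a JSON object that holds its "method" and its "body". carry_out: Moves the arm, as the interface text tells. Its arguments: {"type":"object","properties":{"moves":{"type":"array","items":{"type":"array","items":{"type":"number"}}},"fingers":{"type":"number"},"force":{"type":"number"}},"required":["moves"]}

```bash
mkdir -p pics; ls; python3 - <<'E'
from bench import read_state, viewer, r
import cv2,numpy as np,pickle
s=read_state();print({k:np.round(v,3) for k,v in s.items()},r.finger_overhang)
for n in("top","side"):
    c=viewer.camera(n);pickle.dump(c,open(n+".pkl","wb"));cv2.imwrite(f"pics/{n}0.png",c["pixels"][:,:,::-1])
    print(n,[np.round(c[k],4) for k in("fx","fy","cx","cy","k1","xyz","orientation")])
E
```

```text
pics
{'time': np.float64(0.0), 'joint_positions': array([ 1.265,  0.333, -0.065,  1.461,  0.022,  1.35 , -0.089]), 'joint_vel': array([-0.001,  0.001, -0.   , -0.001, -0.001, -0.001, -0.001]), 'joint_torque': array([-0.0000e+00, -6.2326e+01,  2.4000e-02, -3.8989e+01, -6.2000e-02,
        4.0000e-02,  0.0000e+00]), 'ee_pos': array([ 0.174, -0.6  ,  0.236]), 'eef_rot': array([ 0.99 ,  0.141, -0.   , -0.001]), 'ft_force': array([-0.147, -0.227,  0.514]), 'torque': array([-0.014,  0.014, -0.026]), 'grip_force': np.float64(0.0), 'width': np.float64(0.087)} 0.014
top [np.float64(526.7854), np.float64(526.7854), np.float64(319.6164), np.float64(237.6338), np.float64(-0.121), array([0.5101, 0.1312, 1.001 ]), array([ 0.7099, -0.7037,  0.0208, -0.0207])]
side [np.float64(541.3578), np.float64(541.3578), np.float64(324.0627), np.float64(236.9735), np.float64(-0.1346), array([ 0.5807, -0.6552,  0.4914]), array([ 0.8367,  0.0084,  0.0047, -0.5475])]
```

View pics/top0.png

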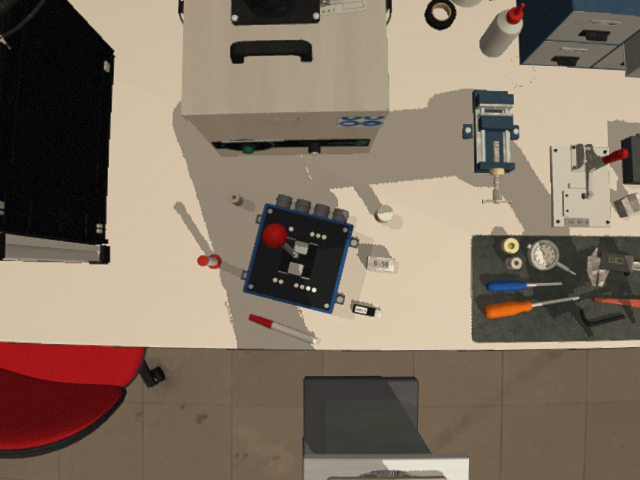

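View pics/side0.png

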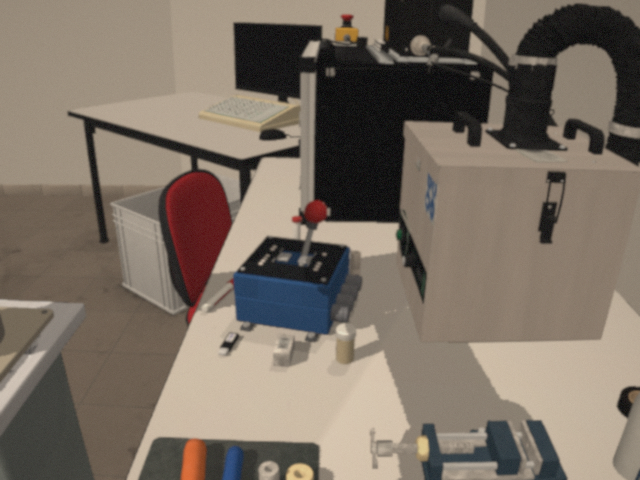

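The top view shows the box centred near (300,258), turned slightly clockwise. The red knob is at (274,235), in the far left slot. The tube is at (208,261), the spindle (236,199), the vial (383,213), the block (381,264), the stick (366,310) and the marker (284,329). In the side view the knob is at (316,211), and the big cabinet stands beyond the spigots.

```bash
cat > h.py <<'E'
import numpy as np,cv2
from scipy.spatial.transform import Rotation as R
from scipy.optimize import least_squares
def cloud(c):
    K=np.array([[c["fx"],0,c["cx"]],[0,c["fy"],c["cy"]],[0,0,1]])
    v,u=np.mgrid[:480,:640]
    p=cv2.undistortPoints(np.stack([u,v],-1).reshape(-1,1,2).astype(float),K,np.array([c["k1"],0,0,0.])).reshape(480,640,2)
    z=c["range_z"][...,None]
    P=np.concatenate([p*z,z],-1)
    return P@R.from_quat(c["orientation"]).as_matrix().T+c["xyz"]
def red(c):
    h=cv2.cvtColor(c["pixels"],cv2.COLOR_RGB2HSV)
    return ((h[...,0]<8)|(h[...,0]>172))&(h[...,1]>150)&(h[...,2]>60)&(c["range_z"]>0)
def box(W):
    m=(abs(W[...,2]-.095)<.007)&(abs(W[...,0]-.48)<.15)&(abs(W[...,1]-.16)<.14)
    m=cv2.morphologyEx(m.astype(np.uint8),cv2.MORPH_OPEN,np.ones((5,5)))
    return m>0
def knob(c,B):
    W=cloud(c);m=red(c)&(np.linalg.norm(W[...,:2]-B,axis=-1)<.12)&(W[...,2]>.115)
    P=W[m]
    f=least_squares(lambda q:np.linalg.norm(P-q,axis=1)-.02,P.mean(0)-[0,0,.01],loss="soft_l1",f_scale=.002)
    return f.x,len(P),np.sqrt(np.mean(f.fun**2))
E
python3 - <<'E'
import pickle;from h import *
for n in("top","side"):
    c=pickle.load(open(n+".pkl","rb"));W=cloud(c);m=box(W)
    P=W[m];rc=cv2.minAreaRect((P[:,:2]*1000).astype(np.float32));print(n,rc,m.sum(),np.median(P[:,2]))
    B=np.array(rc[0])/1000
    print("knob",knob(c,B))
    # tall things near
    if n=="top":
        q=np.array([.48,.16])
        t=(W[...,2]>.006)&(np.linalg.norm(W[...,:2]-B,axis=-1)<.33)&(c["range_z"]>0)
        k,l,st,ce=cv2.connectedComponentsWithStats(t.astype(np.uint8))
        for i in range(1,k):
            if st[i,4]>30:
                p=W[l==i];print(st[i],p.min(0).round(3),p.max(0).round(3),p.mean(0).round(3))
E
```

```text
top ((528.3116455078125, 168.91168212890625), (159.2950439453125, 159.75807189941406), 76.5495376586914) 6740 0.09467179323940295
knob (array([0.5624317 , 0.20339552, 0.16380437]), 480, np.float64(0.0009911463259538375))
[  181    17   208   140 25128] [0.707 0.037 0.009] [0.858 0.327 0.336] [0.767 0.18  0.263]
[229 192  14  14 134] [0.629 0.279 0.006] [0.648 0.298 0.052] [0.637 0.287 0.039]
[ 242  194  112  120 9307] [0.433 0.073 0.006] [0.646 0.277 0.186] [0.535 0.167 0.091]
[375 205  18  18 253] [0.598 0.001 0.006] [0.626 0.03  0.06 ] [0.611 0.016 0.051]
[351 239   7   7  34] [0.555 0.061 0.006] [0.566 0.072 0.011] [0.561 0.067 0.009]
[197 254  24  14 210] [0.511 0.319 0.006] [0.536 0.342 0.106] [0.522 0.329 0.07 ]
[366 256  29  16 378] [ 0.507 -0.007  0.006] [0.534 0.044 0.029] [0.521 0.019 0.024]
[352 304  30  13 195] [0.422 0.015 0.006] [0.444 0.069 0.014] [0.432 0.045 0.008]
[248 314  69  31 569] [0.369 0.136 0.006] [0.424 0.265 0.02 ] [0.397 0.199 0.014]
side ((530.8758544921875, 166.12442016601562), (158.5338134765625, 159.40969848632812), 76.57012939453125) 3742 0.0945666451859401
knob (array([0.56429563, 0.2038718 , 0.16407378]), 361, np.float64(0.0012257825987804366))
```

Emit:
{"method": "carry_out", "body": {"moves": [[0,0,-0.4,0,0,0.93],[0,0,-0.4,0,0,0.93],[0,0,-0.4,0,0,0.93],[0,0,-0.4,0,0,0.92],[0.7,-1,0,0,0,0],[0.7,-1,0,0,0,0],[0.7,-1,0,0,0,0],[0.7,-1,0,0,0,0],[0.7,-1,0,0,0,0],[0.7,-1,0,0,0,0],[0.7,-1,0,0,0,0],[0.7,-1,0,0,0,0],[0,-1,0,0,0,0],[0,-1,0,0,0,0],[0,-1,0,0,0,0],[0,-1,0,0,0,0],[0,-1,0,0,0,0],[0,-1,0,0,0,0],[0,0,0,0,0,0],[0,0,0,0,0,0]], "fingers": 0, "force": 10}}

```text
time: 2.6
ee_pos: [0.5225, -0.1084, 0.3003]
eef_rot: [0.993, -0.118, -0.0, 0.0]
ft_force: [0.1, -0.4, 0.7]
width: 0.0003
grip_force: 0.0
```

```bash
cat >> h.py <<'E'
YAW=np.radians(-13.45);B0=np.array([.5295,.1675,0])
def tobox(p): return R.from_euler("z",-YAW).apply(np.asarray(p)-B0)
def st():
    from bench import read_state
    s=read_state();q=R.from_quat(s["eef_rot"]).as_matrix()
    print("t",round(float(s["time"]),2),"tcp box mm",(tobox(s["ee_pos"])*1000).round(1),"toolx yaw",np.degrees(np.arctan2(q[1,0],q[0,0])).round(2),"z",q[:,2].round(3),"j",np.round(s["joint_positions"],2),"F",np.round(s["ft_force"],1),"w",round(float(s["width"]),4))
def kn():
    from bench import viewer
    for n in("top","side"):
        k,m,e=knob(viewer.camera(n),B0[:2]); 
        b=tobox(k)*1000; v=b-[0,0,33]; print(n,"knob box",b.round(1),m,"rms",round(e*1000,2),"shift",np.arctan2(v[0],np.hypot(v[1],v[2])).round(3),"select",np.arctan2(-v[1],v[2]).round(3))
E
python3 -c "from h import *;st();kn()"
```

```text
t 2.6 tcp box mm [  57.4 -270.   300.3] toolx yaw -13.5 z [-0.001 -0.    -1.   ] j [ 0.51  0.13 -0.43  1.58  0.05  1.44 -1.73] F [ 0.1 -0.4  0.7] w 0.0003
top knob box [ 23.5  42.6 164. ] 492 rms 1.17 shift 0.169 select -0.314
side knob box [ 25.4  43.3 163.8] 370 rms 1.19 shift 0.182 select -0.32
```

Emit:
{"method": "carry_out", "body": {"moves": [[0.1,-1,0,0,0,0],[0.1,-1,0,0,0,0],[0.1,-1,0,0,0,0],[0,-1,0,0,0,0],[0,-1,0,0,0,0],[0,-1,0,0,0,0],[0,-1,0,0,0,0],[0,-0.85,0,0,0,0],[0,0,0,0,0,0],[0,0,0.8,0,0,0],[0,0,0.8,0,0,0],[0,0,0.8,0,0,0],[0,0,0.6,0,0,0],[0,0,0.4,0,0,0],[0,0,0,0,0,0],[0,0,0,0,0,0]]}}

```text
time: 4.7
ee_pos: [0.6082, 0.1946, 0.1657]
eef_rot: [0.993, -0.118, 0.001, -0.0]
ft_force: [0.1, -0.1, 0.4]
width: 0.0008
grip_force: 0.0
```

```bash
python3 -c "
from h import *;st();kn()
from bench import viewer
a=viewer.camera('side')['pixels'];cv2.imwrite('pics/s1.png',cv2.resize(a[100:340,180:440,::-1],None,fx=2,fy=2))"
```

```text
t 4.7 tcp box mm [ 70.3  44.7 165.7] toolx yaw -13.5 z [ 0.001  0.    -1.   ] j [ 0.05  0.47 -0.58  1.49  0.26  1.26 -2.36] F [ 0.1 -0.1  0.4] w 0.0008h.py:21: RuntimeWarning: Mean of empty slice.
  f=least_squares(lambda q:np.linalg.norm(P-q,axis=1)-.02,P.mean(0)-[0,0,.01],loss="soft_l1",f_scale=.002)
  ret = um.true_divide(
Traceback (most recent call last):
  File "h.py", line 32, in kn
    k,m,e=knob(viewer.camera(n),B0[:2]);
          ~~~~^^^^^^^^^^^^^^^^^^^^^^^^^
  File "h.py", line 21, in knob
    f=least_squares(lambda q:np.linalg.norm(P-q,axis=1)-.02,P.mean(0)-[0,0,.01],loss="soft_l1",f_scale=.002)
ValueError: Initial guess is outside of provided bounds
```

Emit:
{"method": "carry_out", "body": {"moves": [[-0.2,0,0,0,0,0],[-0.2,0,0,0,0,0],[-0.2,0,0,0,0,0],[-0.2,0,0,0,0,0],[-0.15,0,0,0,0,0],[0,0,0,0,0,0],[0,0,0,0,0,0]]}}

```text
time: 5.62
ee_pos: [0.5704, 0.2035, 0.1642]
eef_rot: [0.993, -0.117, -0.0, 0.0]
ft_force: [0.4, 0.2, -0.4]
width: 0.0004
grip_force: 0.0
```

```bash
sed -i 's/^    P=W\[m\]$/    P=W[m]\n    if len(P)<20: return np.full(3,np.nan),0,0/' h.py; python3 -c "
from h import *;st();kn()
from bench import viewer
a=viewer.camera('side')['pixels'];cv2.imwrite('pics/s1.png',cv2.resize(a[100:340,180:440,::-1],None,fx=2,fy=2))"
```

```text
t 5.62 tcp box mm [ 31.4  44.6 164.2] toolx yaw -13.48 z [-0.001 -0.    -1.   ] j [ 0.05  0.4  -0.6   1.58  0.24  1.23 -2.39] F [ 0.4  0.2 -0.4] w 0.0004
top knob box [nan nan nan] 0 rms 0 shift nan select nan
side knob box [  2.1  44.  165.6] 333 rms 1.19 shift 0.015 select -0.321
```

View pics/s1.png

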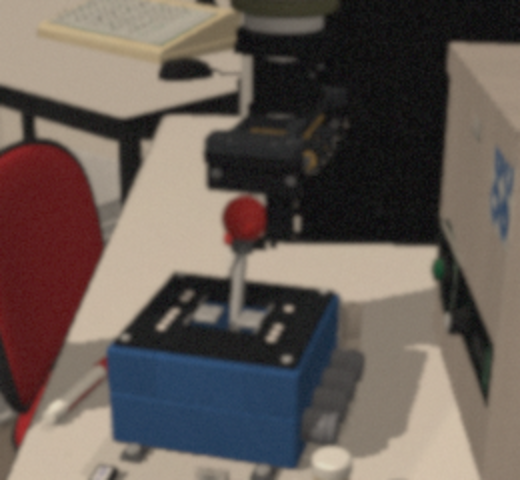

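The knob stands at crop (244,218) against the finger, and the lever is level with the cross bar. Next I go over to its left side.

Emit:
{"method": "carry_out", "body": {"moves": [[0.3,0,0,0,0,0],[0,0,-0.75,0,0,0],[0,0,-0.75,0,0,0],[0,-0.6,0,0,0,0],[0,-0.55,0,0,0,0],[-0.55,0,0,0,0,0],[-0.53,0,0,0,0,0],[0,0,0,0,0,0],[0,0,0.75,0,0,0],[0,0,0.75,0,0,0],[0,0,0,0,0,0],[0,0,0,0,0,0]]}}

```text
time: 7.28
ee_pos: [0.5521, 0.2556, 0.1657]
eef_rot: [0.993, -0.118, 0.001, -0.0]
ft_force: [0.4, 0.4, 0.6]
width: 0.0003
grip_force: 0.0
```

```bash
python3 -c "from h import *;st();kn()"
```

```text
t 7.28 tcp box mm [  1.5  91.  165.7] toolx yaw -13.52 z [ 0.001  0.001 -1.   ] j [-0.02  0.41 -0.62  1.57  0.25  1.24 -2.49] F [0.4 0.4 0.6] w 0.0003
top knob box [ 21.4  37.  196.3] 96 rms 30.99 shift 0.127 select -0.223
side knob box [  1.8  44.2 165.7] 362 rms 2.57 shift 0.013 select -0.322
```

Emit:
{"method": "carry_out", "body": {"moves": [[0,0.25,0,0,0,0],[0,0.25,0,0,0,0],[0,0.25,0,0,0,0],[0,0.25,0,0,0,0],[0,0.25,0,0,0,0],[0,0.25,0,0,0,0],[0,0.25,0,0,0,0],[0,0.25,0,0,0,0],[0,0.25,0,0,0,0],[0,0.1,0,0,0,0],[0,0,0,0,0,0]]}}

```text
time: 8.75
ee_pos: [0.529, 0.1636, 0.1644]
eef_rot: [0.993, -0.118, -0.0, 0.0]
ft_force: [0.7, 0.7, 0.4]
width: 0.0002
grip_force: 0.0
```

```bash
python3 -c "from h import *;st();kn()"
```

```text
t 8.75 tcp box mm [  0.4  -3.9 164.4] toolx yaw -13.51 z [-0.    -0.001 -1.   ] j [ 0.14  0.29 -0.61  1.72  0.18  1.19 -2.32] F [0.7 0.7 0.4] w 0.0002
top knob box [nan nan nan] 0 rms 0 shift nan select nan
side knob box [  1.8 -33.3 168.1] 445 rms 1.08 shift 0.013 select 0.242
```

Emit:
{"method": "carry_out", "body": {"moves": [[0,0.1,0,0,0,0],[0,0.1,0,0,0,0],[0,0.1,0,0,0,0],[0,0,0,0,0,0]]}}

```text
time: 9.35
ee_pos: [0.5263, 0.152, 0.1645]
eef_rot: [0.993, -0.118, 0.0, 0.0]
ft_force: [0.5, 0.1, -0.5]
width: 0.0005
grip_force: 0.0
```

```bash
python3 -c "from h import *;st();kn()"
```

```text
t 9.35 tcp box mm [  0.5 -15.8 164.5] toolx yaw -13.5 z [ 0. -0. -1.] j [ 0.16  0.27 -0.6   1.73  0.17  1.19 -2.3 ] F [ 0.5  0.1 -0.5] w 0.0005
top knob box [nan nan nan] 0 rms 0 shift nan select nan
side knob box [  1.6 -44.3 164.8] 466 rms 1.1 shift 0.011 select 0.325
```

Emit:
{"method": "carry_out", "body": {"moves": [[0,-0.3,0,0,0,0],[0,0,-0.75,0,0,0],[0,0,-0.75,0,0,0],[-0.6,0,0,0,0,0],[-0.6,0,0,0,0,0],[0,0.5,0,0,0,0],[0,0.53,0,0,0,0],[0,0,0,0,0,0],[0,0,0.8,0,0,0],[0,0,0.8,0,0,0],[0,0,0,0,0,0],[0,0,0,0,0,0]]}}

```text
time: 10.95
ee_pos: [0.4734, 0.1363, 0.1617]
eef_rot: [0.993, -0.117, 0.0, -0.0]
ft_force: [-0.6, 0.2, 0.1]
width: 0.0004
grip_force: 0.0
```

```bash
python3 -c "from h import *;st();kn()"
```

```text
t 10.95 tcp box mm [-47.3 -43.3 161.7] toolx yaw -13.43 z [ 0.001  0.001 -1.   ] j [ 0.2   0.15 -0.62  1.87  0.09  1.15 -2.25] F [-0.6  0.2  0.1] w 0.0004
top knob box [nan nan nan] 0 rms 0 shift nan select nan
side knob box [  1.5 -44.4 164.6] 429 rms 1.1 shift 0.011 select 0.326
```

Emit:
{"method": "carry_out", "body": {"moves": [[0.2,0,0,0,0,0],[0.2,0,0,0,0,0],[0.2,0,0,0,0,0],[0.2,0,0,0,0,0],[0.2,0,0,0,0,0],[0.2,0,0,0,0,0],[0.2,0,0,0,0,0],[0.1,0,0,0,0,0],[0,0,0,0,0,0]]}}

```text
time: 12.18
ee_pos: [0.5314, 0.1213, 0.1604]
eef_rot: [0.993, -0.117, -0.0, -0.0]
ft_force: [-0.6, 0.5, -1.2]
width: 0.0007
grip_force: 0.3
```

```bash
python3 -c "from h import *;st();kn()"
```

```text
t 12.18 tcp box mm [ 12.6 -44.4 160.4] toolx yaw -13.48 z [-0.  0. -1.] j [ 0.2   0.27 -0.58  1.75  0.16  1.17 -2.23] F [-0.6  0.5 -1.2] w 0.0007
top knob box [nan nan nan] 0 rms 0 shift nan select nan
side knob box [ 43.9 -42.2 157.9] 469 rms 1.1 shift 0.321 select 0.326
```

Nearly home, so I'll push on in small steps until the stop is felt.

Emit:
{"method": "carry_out", "body": {"moves": [[0.06,0,0,0,0,0],[0.06,0,0,0,0,0],[0.03,0,0,0,0,0],[0,0,0,0,0,0]]}}

```text
time: 12.78
ee_pos: [0.5371, 0.12, 0.1605]
eef_rot: [0.993, -0.117, -0.0, -0.0]
ft_force: [-1.3, 1.4, -1.6]
width: 0.0004
grip_force: 0.7
```

```bash
python3 -c "from h import *;st();kn()"
```

```text
t 12.78 tcp box mm [ 18.4 -44.5 160.5] toolx yaw -13.48 z [-0.  0. -1.] j [ 0.2   0.28 -0.58  1.73  0.16  1.18 -2.23] F [-1.3  1.4 -1.6] w 0.0004
top knob box [nan nan nan] 0 rms 0 shift nan select nan
side knob box [ 49.5 -41.5 156.1] 462 rms 1.13 shift 0.364 select 0.325
```

Emit:
{"method": "carry_out", "body": {"moves": [[0.04,0,0,0,0,0],[0.02,0,0,0,0,0],[0,0,0,0,0,0]]}}

```text
time: 13.25
ee_pos: [0.5387, 0.1196, 0.1602]
eef_rot: [0.993, -0.117, -0.001, 0.0]
ft_force: [-5.3, 2.0, -1.3]
width: 0.0
grip_force: 2.7
```

```bash
python3 -c "from h import *;st();kn()"
```

```text
t 13.25 tcp box mm [ 20.1 -44.4 160.2] toolx yaw -13.45 z [-0.002 -0.    -1.   ] j [ 0.2   0.28 -0.58  1.73  0.17  1.18 -2.23] F [-5.3  2.  -1.3] w 0.0
top knob box [nan nan nan] 0 rms 0 shift nan select nan
side knob box [ 49.6 -41.7 156.1] 461 rms 1.14 shift 0.364 select 0.327
```

The force has risen to 5 N with the knob unmoved, so the lever is at its stop. I'll withdraw straight back, then up and away.

Emit:
{"method": "carry_out", "body": {"moves": [[-0.3,0,0,0,0,0],[-0.5,0,0,0,0,0],[-0.5,0,0,0,0,0],[0,0,-0.8,0,0,0],[0,0,-0.8,0,0,0],[0,0,-0.9,0,0,0],[0,0,-0.9,0,0,0],[0,1,0,0,0,0],[0,1,0,0,0,0],[0,1,0,0,0,0],[0,1,0,0,0,0],[0,1,0,0,0,0],[0,1,0,0,0,0],[0,0,0,0,0,0],[0,0,0,0,0,0],[0,0,0,0,0,0]]}}

```text
time: 15.35
ee_pos: [0.4331, -0.1008, 0.2967]
eef_rot: [0.993, -0.116, 0.0, 0.0]
ft_force: [0.5, 0.4, -0.4]
width: 0.0004
grip_force: 0.0
```

```bash
python3 -c "
from h import *;st();kn()
from bench import viewer
a=viewer.camera('top')['pixels'];cv2.imwrite('pics/t1.png',a[:,:,::-1])"
```

```text
t 15.35 tcp box mm [ -31.3 -283.3  296.7] toolx yaw -13.37 z [ 0.001 -0.    -1.   ] j [ 0.5  -0.08 -0.35  1.79 -0.03  1.42 -1.65] F [ 0.5  0.4 -0.4] w 0.0004
top knob box [ 48.1 -42.4 156.2] 472 rms 1.07 shift 0.354 select 0.332
side knob box [ 49.6 -41.4 156.2] 452 rms 1.08 shift 0.365 select 0.324
```

View pics/t1.png

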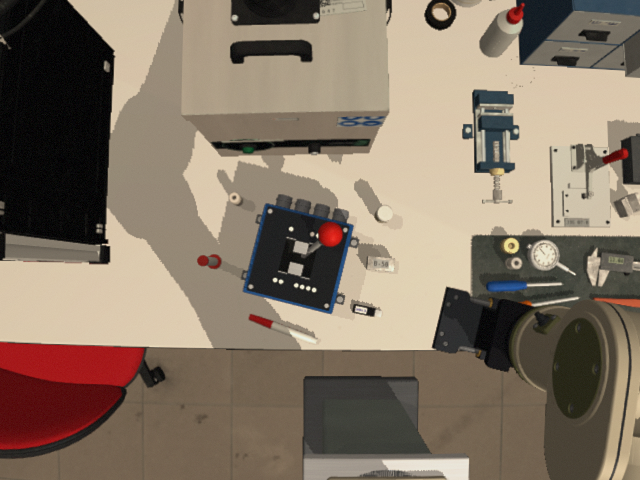

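The knob is at (330,235), far right. The bystanders are where they were at the start, and the arm is clear at (480,330).

```bash
python3 -c "from bench import r;print(r.close_job())"
```

```text
the job is handed in; nothing more can be done
None
```

The lever is home in the third slot (shift about 0.36, select about 0.33 by camera), pushed only with shut fingers; the bystanders look unmoved, the arm is clear, and the job was handed in at about 15 s without a verdict being shown.

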